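# Battery change on the club robot: unlock, draw and hold level over the cradle

## Robot

A 6-joint arm with a two-finger parallel gripper is mounted at the origin on the work surface. World frame = base frame: x ahead of the robot, y to its left, z up, the work surface at z = 0. Lengths are in mm, angles in degrees, forces in N, time in s.
With the tool pointing down it reaches from about 300 to 750 mm from the base axis. Payload 8.5 kg.
Tool frame: the origin (TCP) lies at the centre of the arm's flange, where the gripper is bolted on; the fingertips stand 166 mm ahead of it and the grasp point (between the pads) lies 147 mm ahead of it (ctrl.tip_extent is the distance from the TCP to the fingertips, in mm); z points along the fingers, y is the line along which they close (so a half turn about z gives the same grasp; the last joint's range is limited). The gripper opens to 88 mm and grips with 3 to 60 N. Pads are 18 mm wide; open, the fingers measure 123 mm over their backs; the gripper's body (75 mm by 187 mm) begins 45 mm behind the grasp point.
Start: joints at [-88.539, 21.807, 74.336, -0, 83.858, -12.336], TCP at [131.159, -534.115, 404.748] pointing down, gripper open.
Joint ranges: [-178.18, 178.18], [-50.72, 133.34], [12.68, 142.11], [-81.47, 261.47], [9.98, 163.14], [-165.26, 165.26]. Speed limits (degrees/s): [136.94, 136.94, 180, 180, 180, 180].

## Interface

Orientations are given as [roll, pitch, yaw] about the fixed x, y, z axes, in that order (R = Rz(yaw) Ry(pitch) Rx(roll)).
In Python, from plant import ctrl gives the robot as it stands.
- The arm moves only by the tool step_arm, never from a script. Its argument "increments" is a list of rows, each a list of 3 entries, a list of its own where there are three numbers: the turn, a rotation vector about the tool's x, y, z in degrees, then the shift along the tool's x, y, z in mm, then the opening in per cent of the stroke, from 0 (shut) to 100 (fully open). In form: [[[ax, ay, az], [tx, ty, tz], hand], ...]. A call has 1 to 12 rows; each row is the pose to reach, as a shift and turn from the pose commanded when the call began, along the tool's axes at that moment; what a row does not reach only later rows make up. A row lasts 1/12 s, in which the tool goes at most 41.7 mm and 7.16 degrees, less where a joint would pass 70% of its speed; a pose out of reach is approached as far as the arm can. A call with a gripper value outside its range is refused whole. The fingers move at their own pace and stop on an object; "force" is the grip in N (left out, the last holds). Time passes only in rows, so rows that repeat a pose let the fingers close. It gives the time, the measured TCP pose, the force, the opening and the grip force at its end, in the units of the state.
- ctrl.get_obs(): the state, without advancing time (a new reading comes with each control period).
- ctrl.get_image(name): name is "scene" or "side" or "wrist"; returns the picture (480x640x3 uint8, red, green, blue); there is no depth.
- ctrl.get_calibration(name): a dict with "camera_matrix" (3x3 intrinsics, pixels), "rvec" (rotation vector, rad) and "tvec" (3), from world to camera coordinates, as OpenCV has them; the wrist camera has in their place "T_tool_cam" (4x4, takes a point from camera to tool coordinates, whose origin is the TCP and whose axes are the flange's). Camera axes: x right, y down, z forward; pixel columns grow to the right and rows downward; lengths in mm; the calibration is good to about 2 mm. The wrist camera is an equidistant fisheye: a pixel r from the principal point sees the ray r / f radians off the axis. A picture is of the moment at which its call begins: read the wrist's pose just before it. get_calibration takes no time and is no camera call.
- ctrl.sign_off(): hands the job in; it is judged then, once.
The state is a dict: "time_s": time; "joint_pos": joint angles; "joint_velocities": joint speeds; "joint_efforts": joint torques, N m; "tool_pos": TCP position; "tcp_rot": TCP orientation; "force": force on the tool from outside, world axes, zero at the start; "moment": the same for the moment, N m; "grip_width": finger opening in mm; "gripper_force": force on a finger pad.
Only numpy, scipy, OpenCV 4.12 (cv2) and the standard library are available. Lean on these libraries where they do the work, as an engineer would, in place of code of your own. Each camera call takes 0.05 s, during which the arm holds its last target. There are 200 camera calls.

## Task

The competition robot needs its charged battery: push the transport lock of the slanted charging dock sideways to its end stop, then draw the grey battery pack out of the dock and turn it so that it lies level, wide faces up and down. Hold it centred a hand's breadth above the empty battery cradle, lengthwise in line with it and with its contact end over the cradle's contact block, and finish while still holding it there motionless, so that I can lay the strap underneath. Do not set the pack down or drop it on the way, and leave the other things on the bench where they are.

Things in the scene. Friction and masses are not known exactly. Their poses are not given: they have to be found in the camera images.
- dock: black charging dock, fixed, on either side of the bench. Origin: middle of its underside; z up; base plate 110 mm wide, 10 mm high, x from -150 to +100 mm. The pack stands in a pocket sloping 40 degrees from the horizontal: the way out, up the slope, is (-0.766, 0, 0.643) in the dock's frame (to the robot and up). Above the pocket the pack lies on a rib only 28 mm wide
- pocket_mouth (a point): middle of the pocket's mouth, at (29, 0, 60) mm in the dock's frame. The pocket is 40 mm deep along the slope, with 6 mm walls and 2 mm play; the pack slides out freely once the lock is aside. Above the mouth both narrow sides of the pack (30 mm wide, facing the dock's +y and -y) are free to grasp from above
- lock (a joint): transport lock, slides along the dock's +y: 0 to 0.010 m at the start (its steel lip lies 3 mm above the pack's upper end and stops it), 0.055 m at the end stop (pack free). About 2 N of friction; stays where it is left
- lock_grip (a point): middle of the top face of the lock's black upright grip, 16 mm (dock x) by 20 mm (dock y), free for 45 mm below this point, on the robot's side of the dock: at x = -115, y = the lock's value, z = 138 mm in the dock's frame. Its carriage below has its top at z = 90 mm
- pack: grey battery pack, black ends, paper label, 30 x 50 x 135 mm, 0.3 to 0.55 kg. Origin: its middle and centre of mass. x across the 30 mm, y across the 50 mm, z along the 135 mm from contact end to plain end. Seated: middle at (8, 0, 77) mm in the dock's frame, y along the dock's y, z up the slope, x up and away from the robot; contact end in the pocket
- pack_contacts (a point): middle of the pack's contact end face (two brass strips), 67.5 mm from its middle along its -z; hidden in the pocket at the start
- cradle: empty open-topped aluminium battery cradle, fixed, on a 210 x 110 x 4 mm perforated plate; tray 150 mm (x) by 62 mm (y), rim 30 mm above the bench, black contact block 38 mm high at its +x end, the end farther from the robot. Origin: middle of the plate's underside, below the tray's middle; z up
- cradle_contacts (a point): point at the cradle's rim height over which the middle of the pack's contact end face belongs: 67.5 mm from the cradle's middle along its +x
- driver: bystander: screwdriver, about 20 cm long, lying roughly along x midway between dock and cradle; origin at its underside
- wheel: bystander: rubber drive wheel lying flat, 72 mm across, 26 mm thick; origin at its underside
- gamepad: bystander: red game controller, about 160 x 100 mm, 42 mm high; origin at its underside
- wood_block: bystander: plain wood block 140 x 45 x 38 mm; origin at its underside
- tape: bystander: roll of tape lying flat, 100 mm across, 25 mm high; origin at its underside
- channel: bystander: piece of aluminium U-channel 48 x 144 mm, 48 mm high; origin at its underside
- flask: bystander: standing steel drinking flask, 68 mm across, 200 mm high; origin at its underside
Mind the look-alikes: they are no part of the job. What is shaped like the pack but blue or pink is not meant. Of the things that look like the cradle, take the one that is farthest to the robot's right at the start.

How it is judged:
By the outcome, as a careful person would: the job done as asked, in the order asked, and still so for the second after the job is handed in, while the arm keeps its last pose, push and grip.
It also fails if it takes over 58 s, if anything falls off the work surface, if the arm or the gripper's body presses on something with over 40 N, if the wrist force passes 120 N, or if a joint passes its speed limit or range.

## Working session

There is one attempt and no reset: what is moved stays moved. The work goes in short steps, Python scripts to look and compute and a tool call to move; the robot and the scene stay as the last step left them, time stands still between calls to the robot, and variables do not carry over. Pictures are saved under pics/ and viewed, at most 10 in all, crops included, and the job is handed in when it is done.

Besides the shell and the picture viewer there is one more tool, called after "Call:" as name(argument=value, ...), one argument or row to a line, values as JSON. step_arm: Moves the arm, as the interface text tells. Its arguments: {"type":"object","properties":{"increments":{"type":"array","items":{"type":"array"}},"force":{"type":"number"}},"required":["increments"]}

```bash
mkdir -p pics; ls
python3 - <<'E'
from plant import ctrl
import cv2,numpy as np
ims={}
for n in("scene","side","wrist"):
    im=ctrl.get_image(n); cv2.imwrite(f"pics/{n}0.png",im[:,:,::-1])
    c=ctrl.get_calibration(n); print(n,{k:np.round(v,3).tolist() for k,v in c.items()})
print(ctrl.get_obs(), ctrl.tip_extent)
E
```

```text
pics
scene {'camera_matrix': [[490.346, 0.0, 313.659], [0.0, 490.346, 239.357], [0.0, 0.0, 1.0]], 'rvec': [2.094, 1.242, -0.477], 'tvec': [-240.162, -271.191, 1897.416]}
side {'camera_matrix': [[542.746, 0.0, 313.237], [0.0, 542.746, 241.73], [0.0, 0.0, 1.0]], 'rvec': [0.576, -2.528, 1.386], 'tvec': [467.556, 219.145, 1221.86]}
wrist {'camera_matrix': [[371.648, 0.0, 330.054], [0.0, 371.648, 243.975], [0.0, 0.0, 1.0]], 'T_tool_cam': [[-0.002, -0.959, -0.283, 73.773], [1.0, -0.002, 0.0, 0.324], [-0.001, -0.283, 0.959, 19.287], [0.0, 0.0, 0.0, 1.0]]}
{'time_s': 0.15, 'joint_pos': array([-8.85392356e+01,  2.18321225e+01,  7.43689479e+01, -2.11914057e-03,
        8.38596463e+01, -1.23349454e+01]), 'joint_velocities': array([-0.02668592, -0.02295503, -0.09388756,  0.11345587,  0.08769978,
       -0.05848052]), 'joint_efforts': array([ 1.12944344e-03, -4.38080406e+01, -2.24616319e+01,  7.12772319e-02,
        3.43476457e-02, -8.13333554e-05]), 'tool_pos': array([ 131.15511285, -534.10384856,  404.31384838]), 'tcp_rot': array([-1.79940235e+02, -1.09125803e-02,  1.37959318e+01]), 'force': array([-0.44764695, -1.04791015,  0.46609775]), 'moment': array([-0.01403204, -0.01928858,  0.00186506]), 'gripper_force': 0.0, 'grip_width': 88.39455981071316} 166.0
```

View pics/scene0.png

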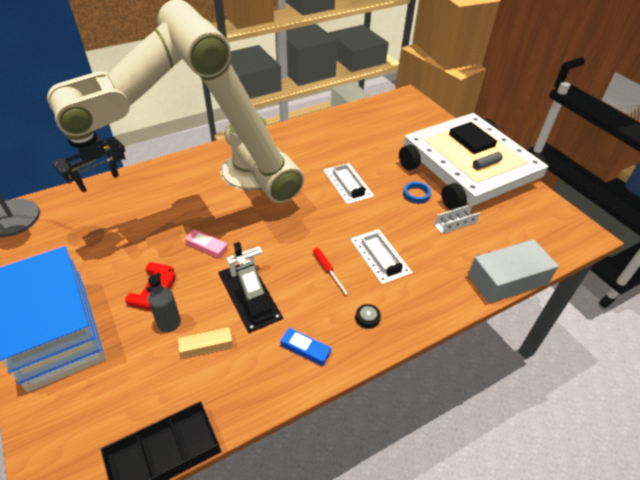

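View pics/side0.png

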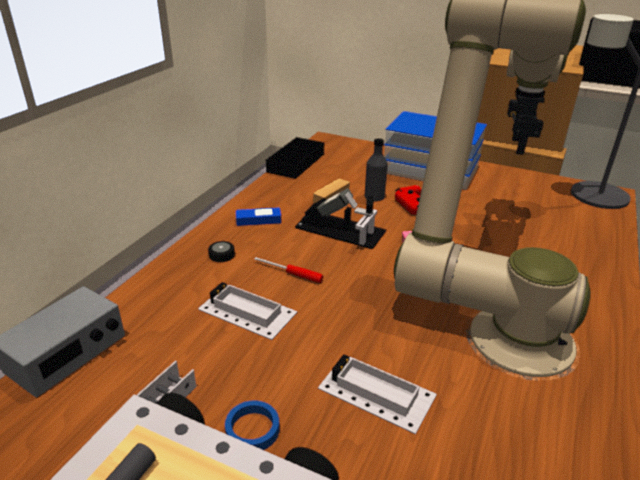

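The scene view shows the dock at about (250,290) px and two cradles at (348,182) and (380,255). The blue and pink packs are decoys. The side view shows the same dock at (340,220) and the cradles at (248,308) and (378,388). I'll enlarge these areas next.

```bash
cat > h.py <<'E'
import cv2,numpy as np
from scipy.spatial.transform import Rotation as R
from plant import ctrl
def cam(n):
    c=ctrl.get_calibration(n); return np.array(c["camera_matrix"]),np.array(c["rvec"],float),np.array(c["tvec"],float)
def atz(n,uv,z):
    K,r,t=cam(n); M=R.from_rotvec(r).as_matrix(); d=M.T@np.linalg.inv(K)@[*uv,1]; o=-M.T@t
    return o+d*(z-o[2])/d[2]
def proj(n,P):
    K,r,t=cam(n); return cv2.projectPoints(np.array(P,float).reshape(-1,3),r,t,K,None)[0].reshape(-1,2)
E
python3 - <<'E'
from h import *
a=cv2.imread("pics/scene0.png"); b=cv2.imread("pics/side0.png")
def crop(im,x,y,w,h,W,H): return cv2.resize(im[y:y+h,x:x+w],(W,H),interpolation=cv2.INTER_CUBIC)
# scale 5 / 4
o=np.zeros((600,800,3),np.uint8)
o[:,:400]=crop(a,210,235,80,120,400,600)      # scale 5
o[:300,400:]=crop(a,340,220,80,60,400,300)    # 5
o[300:,400:]=crop(b,290,185,100,75,400,300)   # 4
cv2.imwrite("pics/c1.png",o)
for uv in [(348,182),(380,255)]: print(atz("scene",uv,20))
print(atz("scene",(250,295),5))
E
```

```text
[260.12221276 275.93528741  20.        ]
[618.5819201  174.25416646  20.        ]
[ 556.77951653 -253.58703037    5.        ]
```

View pics/c1.png

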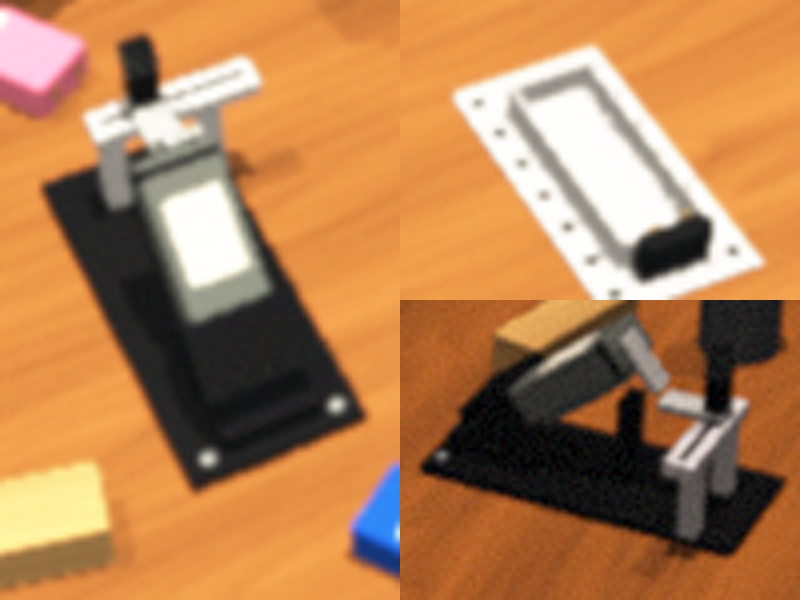

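The crop confirms the pack is seated in the dock, with the lock grip towards -y at scene (237.6,243.4) px. The target cradle is at about (619,174) mm. I'll fit both poses from the plate corners.

Run:
```python
from h import *
from scipy.optimize import least_squares
def fit(obs,x0):
    def f(p,full=False):
        r=[]
        for n,P,uv in obs:
            Pw=R.from_euler('z',p[2],degrees=True).apply(P)+[p[0],p[1],0]
            r.append((proj(n,Pw)-uv)[0])
        return np.array(r) if full else np.ravel(r)
    s=least_squares(f,x0,x_scale=[10,10,1],loss='soft_l1'); print(np.round(s.x,1)); print(np.round(f(s.x,True),1).tolist()); return s.x
d=fit([("scene",(100,-55,0),(248.6,333)),("scene",(100,55,0),(283.4,318.4)),("scene",(-150,-55,8),(218.6,272.4)),
 ("side",(100,55,2),(295.5,227.5)),("side",(-150,55,0),(372,248.75)),("side",(-150,-55,5),(386.25,230.5))],[550,-250,0])
for v in (0,5,10):
  P=R.from_euler('z',d[2],degrees=True).apply([[-115,v,138],[28.9,0,60]])+[d[0],d[1],0]; print(v,P.round(1),proj("scene",P).round(1).tolist(),proj("side",P).round(1).tolist())
fit([("scene",(-105,-55,4),(351,239)),("scene",(-105,55,4),(379.4,229)),("scene",(105,55,2),(412.6,272.4)),
 ("side",(105,55,2),(199,308)),("side",(-105,55,0),(273,335)),("side",(-105,-55,3),(296,312))],[618,174,0])
```

```text
[ 575.7 -254.2   -1.4]
[[-0.3, 0.2], [0.1, 0.1], [-1.2, -1.6], [-1.7, 0.2], [0.2, 1.0], [-0.3, -0.4]]
0 [[ 460.7 -251.4  138. ]
 [ 604.6 -254.9   60. ]] [[233.8, 243.9], [254.9, 295.3]] [[371.1, 195.3], [323.7, 208.1]]
5 [[ 460.8 -246.4  138. ]
 [ 604.6 -254.9   60. ]] [[235.4, 243.4], [254.9, 295.3]] [[370.4, 196.0], [323.7, 208.1]]
10 [[ 460.9 -241.4  138. ]
 [ 604.6 -254.9   60. ]] [[237.0, 242.8], [254.9, 295.3]] [[369.7, 196.8], [323.7, 208.1]]
[606.  184.2  -4.1]
[[-1.2, -0.6], [-1.2, -0.1], [-1.0, -0.0], [-1.8, 0.2], [-2.1, 4.2], [0.2, -1.3]]
```

Call:
step_arm(
  increments=[
    [[0, 0, 15.2], [406, -189, 0], 100],
    [[0, 0, 15.2], [406, -189, 0], 100],
    [[0, 0, 15.2], [406, -189, 0], 100],
    [[0, 0, 15.2], [406, -189, 0], 100],
    [[0, 0, 15.2], [406, -189, 0], 100],
    [[0, 0, 15.2], [406, -189, 0], 100],
    [[0, 0, 15.2], [406, -189, 0], 100],
    [[0, 0, 15.2], [406, -189, 0], 100],
    [[0, 0, 15.2], [406, -189, 0], 100],
    [[0, 0, 15.2], [406, -189, 0], 100],
    [[0, 0, 15.2], [406, -189, 0], 100],
    [[0, 0, 15.2], [406, -189, 0], 100],
  ],
)

```text
time_s: 1.15
tool_pos: [483.6, -250.0, 404.4]
tcp_rot: [-179.9, -0.0, -1.1]
force: [0.0, 0.2, 0.1]
grip_width: 88.3
gripper_force: 0.0
```

```bash
cat >> h.py <<'E'
def wr_at(uv,z,o):
    c=ctrl.get_calibration("wrist");K=np.array(c["camera_matrix"]);T=np.array(c["T_tool_cam"])
    Rt=R.from_euler('xyz',o["tcp_rot"],degrees=True).as_matrix()
    x,y=uv[0]-K[0,2],uv[1]-K[1,2]; r=np.hypot(x,y); th=r/K[0,0]
    d=np.array([np.sin(th)*x/r,np.sin(th)*y/r,np.cos(th)]); d=Rt@T[:3,:3]@d; p=Rt@T[:3,3]+o["tool_pos"]
    return p+d*(z-p[2])/d[2]
def wr_proj(P,o):
    c=ctrl.get_calibration("wrist");K=np.array(c["camera_matrix"]);T=np.array(c["T_tool_cam"])
    Rt=R.from_euler('xyz',o["tcp_rot"],degrees=True).as_matrix()
    q=(np.atleast_2d(P)-o["tool_pos"])@Rt; q=(q-T[:3,3])@T[:3,:3]
    th=np.arctan2(np.hypot(q[:,0],q[:,1]),q[:,2]); a=np.arctan2(q[:,1],q[:,0])
    return np.c_[K[0,2]+K[0,0]*th*np.cos(a),K[1,2]+K[1,1]*th*np.sin(a)]
def snap(name):
    o=ctrl.get_obs(); im=ctrl.get_image("wrist"); cv2.imwrite(f"pics/{name}.png",im[:,:,::-1])
    np.savez(f"pics/{name}.npz",tool_pos=o["tool_pos"],tcp_rot=o["tcp_rot"])
    print(o["time_s"],o["tool_pos"].round(1),o["tcp_rot"].round(2),o["joint_pos"].round(2),o["force"].round(1),o["grip_width"]); return o
E
python3 -c "
from h import *
o=snap('w1')"
```

```text
1.15 [ 483.6 -250.   404.4] [-1.7993e+02 -4.0000e-02 -1.0900e+00] [-3.982e+01  2.126e+01  7.527e+01  8.000e-02  8.349e+01  5.126e+01] [0.  0.2 0.1] 88.26256689695998
```

View pics/w1.png

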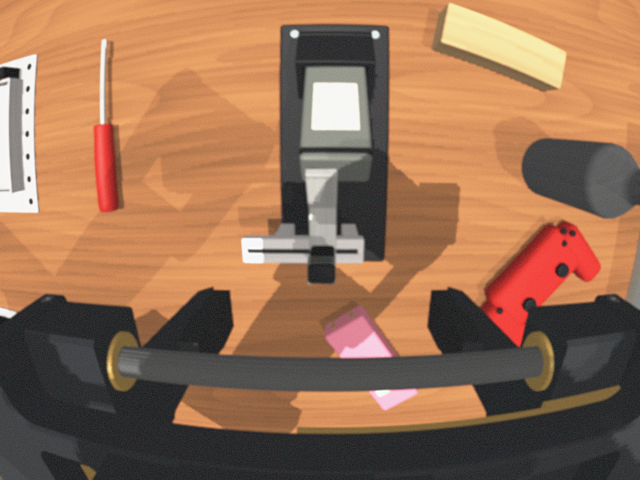

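The wrist view shows the plate's far corners at (281,27) and (389,27), and its near right corner at (384,261). The grip's top face is at about (321,273), and the pack's label is at (335,106).

Run:
```python
from h import *
o=dict(np.load("pics/w1.npz"))
a,b,c=[wr_at(u,10,o) for u in[(281,27),(389,27),(384.5,261)]]
print(a,b,c,"yaw long",np.degrees(np.arctan2(*(b-c)[1::-1])),"yaw short",np.degrees(np.arctan2(-(a-b)[0],(a-b)[1])))
print("lens",np.linalg.norm(a-b),np.linalg.norm(b-c))
print("grip",wr_at((321,273),138,o), "screws",wr_at((294,34),11,o),wr_at((376.5,34),11,o))
y=-1.4
for d in[(575,-254)]:
  f=lambda P:R.from_euler('z',y,degrees=True).apply(P)+[d[0],d[1],0]
  n=np.array([.643,0,.766]); s=np.array([-.766,0,.643]); m=np.array([8,0,77])
  P=[(100,55,10),(100,-55,10),(-150,-55,10)]+[m+67.5*s+15*n+[0,e,0] for e in(25,-25)]+[(-115,v,138) for v in(0,5,10)]
  print(wr_proj(f(P),o).round(0).tolist())
```

```text
[ 674.8342789  -204.43974173   10.        ] [ 673.14232004 -312.85847425   10.        ] [ 426.82194964 -307.03766928   10.        ] yaw long -1.3537065515665452 yaw short -0.8940727389282449
lens 108.43193388544988 246.38913662006095
grip [ 463.36427392 -242.94333407  138.        ] screws [ 665.94953592 -217.55728567   11.        ] [ 664.67182893 -299.75814405   11.        ]
[[278.0, 26.0], [388.0, 27.0], [383.0, 264.0], [296.0, 162.0], [370.0, 162.0], [333.0, 277.0], [326.0, 277.0], [319.0, 277.0]]
```

```bash
python3 -c "
import cv2
a=cv2.imread('pics/w1.png')
cv2.imwrite('pics/w1c.png',cv2.resize(a[130:290,230:400],None,fx=3.7,fy=3.7,interpolation=cv2.INTER_CUBIC))"
```

```text
(no output)
```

View pics/w1c.png

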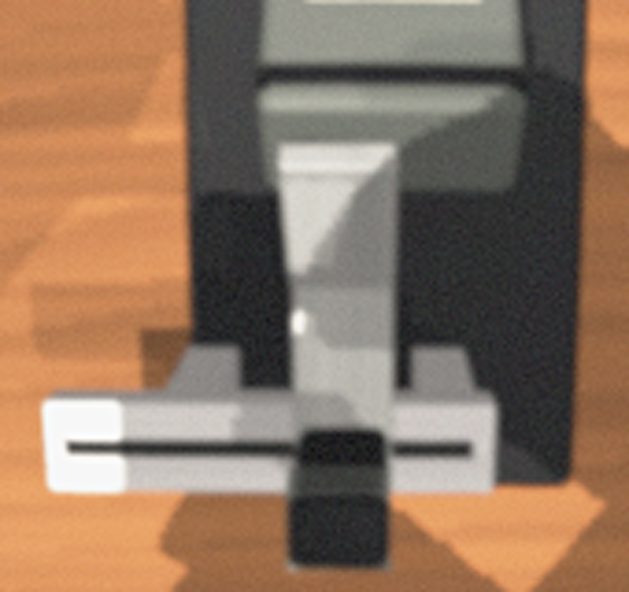

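The enlarged crop shows the grip's top face centred at about (321,270) px, so the lock value is about 8 mm. The pack's upper edge is at row 153. I'll grip the lock across y.

Call:
step_arm(
  increments=[
    [[0, 0, 0], [-20, -7, 40], 60],
    [[0, 0, 0], [-20, -7, 80], 60],
    [[0, 0, 0], [-20, -7, 110], 60],
    [[0, 0, 0], [-20, -7, 137], 60],
    [[0, 0, 0], [-20, -7, 137], 60],
    [[0, 0, 0], [-20, -7, 137], 0],
    [[0, 0, 0], [-20, -7, 137], 0],
    [[0, 0, 0], [-20, -7, 137], 0],
    [[0, 0, 0], [-20, -7, 137], 0],
    [[0, 0, 0], [-20, -7, 137], 0],
    [[0, 0, 0], [-20, -7, 137], 0],
    [[0, 0, 0], [-20, -7, 137], 0],
  ],
  force=10,
)

```text
time_s: 2.2
tool_pos: [460.6, -246.2, 268.6]
tcp_rot: [180.0, -0.1, -1.4]
force: [-1.6, 2.5, 6.4]
grip_width: 19.6
gripper_force: 10.0
```

Call:
step_arm(
  increments=[
    [[0, 0, 0], [0, -10, 0], 0],
    [[0, 0, 0], [0, -20, 0], 0],
    [[0, 0, 0], [0, -30, 0], 0],
    [[0, 0, 0], [0, -36, 0], 0],
    [[0, 0, 0], [0, -42, 0], 0],
    [[0, 0, 0], [0, -42, 0], 0],
  ],
)

```text
time_s: 2.7
tool_pos: [461.7, -203.6, 268.6]
tcp_rot: [179.9, -0.1, -1.4]
force: [-1.2, 1.7, 6.8]
grip_width: 19.7
gripper_force: 10.0
```

Call:
step_arm(
  increments=[
    [[0, 0, 0], [0, -2, 0], 0],
    [[0, 0, 0], [0, -4, 0], 0],
    [[0, 0, 0], [0, -4, 0], 0],
  ],
)

```text
time_s: 2.95
tool_pos: [461.7, -200.3, 268.6]
tcp_rot: [179.9, -0.1, -1.4]
force: [-1.7, 0.2, 6.6]
grip_width: 20.0
gripper_force: 10.0
```

Call:
step_arm(
  increments=[
    [[0, 0, 0], [0, -2, 0], 0],
    [[0, 0, 0], [0, -3, 0], 0],
    [[0, 0, 0], [0, -3, 0], 0],
  ],
)

```text
time_s: 3.2
tool_pos: [461.8, -197.4, 268.6]
tcp_rot: [179.9, -0.1, -1.4]
force: [-0.9, 0.4, 7.2]
grip_width: 20.0
gripper_force: 10.0
```

Call:
step_arm(
  increments=[
    [[0, 0, 0], [0, -2, 0], 0],
    [[0, 0, 0], [0, -3, 0], 0],
    [[0, 0, 0], [0, -3, 0], 0],
  ],
)

```text
time_s: 3.45
tool_pos: [461.9, -195.8, 268.6]
tcp_rot: [179.7, -0.1, -1.4]
force: [-4.0, -11.6, 3.6]
grip_width: 19.9
gripper_force: 10.0
```

The lock hit its end stop: the force jumped to -11.6 N at y = -195.8. That matches v = 55. I'll release it, rise, and take up a pre-grasp pose over the pack.

Call:
step_arm(
  increments=[
    [[0, 0, 0], [0, 1, 0], 0],
    [[0, 0, 0], [0, 1, 0], 50],
    [[0, 0, 0], [0, 1, 0], 50],
    [[0, 0, 0], [0, 1, 0], 50],
    [[0, 0, 0], [0, 1, 0], 60],
    [[0, 0, 0], [0, 1, -30], 90],
    [[0, 0, 0], [0, 1, -70], 90],
    [[0, 0, 0], [0, 1, -100], 90],
  ],
)

```text
time_s: 4.12
tool_pos: [461.8, -195.0, 369.9]
tcp_rot: [180.0, -0.0, -1.4]
force: [0.6, -0.3, 1.5]
grip_width: 64.3
gripper_force: 0.0
```

Call:
step_arm(
  increments=[
    [[0, -5, 0], [40, 10, 0], 90],
    [[0, -12, 0], [80, 20, 10], 90],
    [[0, -18, 0], [120, 35, 25], 90],
    [[0, -25, 0], [160, 45, 45], 90],
    [[0, -25, 0], [200, 56, 60], 90],
    [[0, -25, 0], [223, 58, 65], 90],
    [[0, -25, 0], [223, 58, 65], 90],
    [[0, -25, 0], [223, 58, 65], 90],
  ],
)

```text
time_s: 4.78
tool_pos: [684.4, -258.6, 299.8]
tcp_rot: [-179.9, 25.2, -1.3]
force: [0.6, -0.3, 0.5]
grip_width: 79.0
gripper_force: 0.0
```

Run:
```python
from h import *
o=snap('w2')
y=-1.4
f=lambda P:R.from_euler('z',y,degrees=True).apply(P)+[576,-254,0]
n=np.array([.643,0,.766]); s=np.array([-.766,0,.643]); m=np.array([8,0,77])
P=[(100,55,10),(100,-55,10)]+[m+k*s+15*n+[0,e,0] for k in(-27.5,67.5) for e in(25,-25)]+[m+67.5*s-15*n+[0,e,0] for e in(25,-25)]
print(wr_proj(f(P),o).round(0).tolist())
```

```text
4.7833 [ 684.4 -258.6  299.8] [-179.9    25.17   -1.31] [-28.65  49.16  41.24 -12.05 111.85  60.39] [ 0.6 -0.3  0.5] 79.02076394883184
[[245.0, 77.0], [411.0, 77.0], [285.0, 204.0], [369.0, 204.0], [287.0, 358.0], [368.0, 358.0], [292.0, 344.0], [364.0, 344.0]]
```

View pics/w2.png

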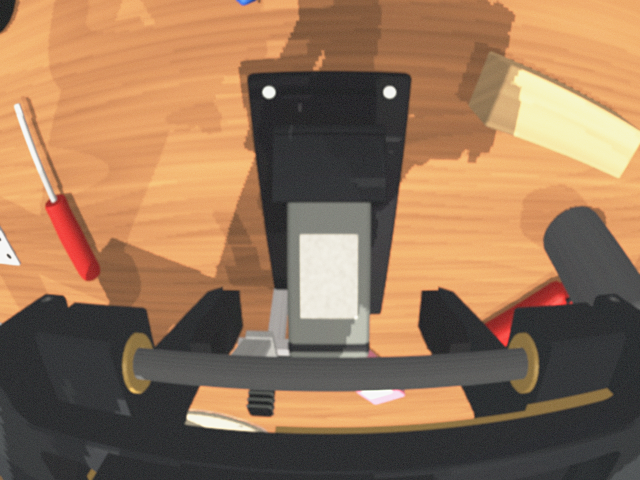

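The pack sits where the model predicts: mouth edge at row 203 and upper end at about row 353, within 2 mm. I'll check how close the grey lock strip at (272–290, 290–355) comes to the finger path.

Run:
```python
from h import *
o=dict(np.load("pics/w2.npz"))
inv=lambda p:R.from_euler('z',1.4,degrees=True).apply(p-np.array([576,-254,0])).round(0)
for uv in [(273,290),(288,290),(235,333),(275,333),(250,390)]:
  print(uv,[inv(wr_at(uv,z,o)).tolist() for z in(30,60,90,110,130)])
a=cv2.imread('pics/w2.png')
cv2.imwrite('pics/w2c.png',cv2.resize(a[260:430,200:400],None,fx=3.5,fy=3.5,interpolation=cv2.INTER_CUBIC))
```

```text
(273, 290) [[-86.0, 50.0, 30.0], [-51.0, 43.0, 60.0], [-17.0, 36.0, 90.0], [6.0, 31.0, 110.0], [28.0, 27.0, 130.0]]
(288, 290) [[-85.0, 37.0, 30.0], [-51.0, 31.0, 60.0], [-17.0, 26.0, 90.0], [6.0, 23.0, 110.0], [29.0, 19.0, 130.0]]
(235, 333) [[-157.0, 100.0, 30.0], [-113.0, 86.0, 60.0], [-69.0, 72.0, 90.0], [-40.0, 63.0, 110.0], [-11.0, 54.0, 130.0]]
(275, 333) [[-154.0, 56.0, 30.0], [-111.0, 48.0, 60.0], [-67.0, 40.0, 90.0], [-38.0, 35.0, 110.0], [-9.0, 30.0, 130.0]]
(250, 390) [[-296.0, 108.0, 30.0], [-234.0, 93.0, 60.0], [-171.0, 78.0, 90.0], [-129.0, 68.0, 110.0], [-87.0, 58.0, 130.0]]
```

View pics/w2c.png

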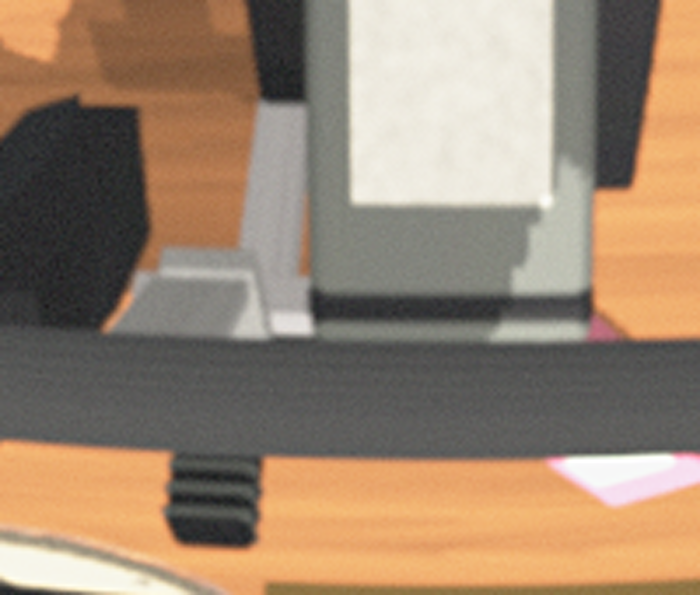

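The grey strip is the low rail post. The lip is clear of the pack, at y ≥ 36 mm. I'll go down to the grasp and close.

Call:
step_arm(
  increments=[
    [[0, 0, 0], [-1, -1, 30], 100],
    [[0, 0, 0], [-1, -1, 60], 100],
    [[0, 0, 0], [-1, -1, 80], 100],
    [[0, 0, 0], [-1, -1, 96], 100],
    [[0, 0, 0], [-1, -1, 96], 100],
    [[0, 0, 0], [-1, -1, 96], 100],
  ],
)

```text
time_s: 5.33
tool_pos: [641.2, -256.7, 217.9]
tcp_rot: [180.0, 25.0, -1.4]
force: [0.0, -0.5, -1.0]
grip_width: 88.2
gripper_force: 0.0
```

Call:
step_arm(
  increments=[
    [[0, 0, 0], [0, 0, 0], 0],
    [[0, 0, 0], [0, 0, 0], 0],
    [[0, 0, 0], [0, 0, 0], 0],
    [[0, 0, 0], [0, 0, 0], 0],
    [[0, 0, 0], [0, 0, 0], 0],
    [[0, 0, 0], [0, 0, 0], 0],
    [[0, 0, 0], [0, 0, 0], 0],
    [[0, 0, 0], [0, 0, 0], 0],
  ],
  force=40,
)

```text
time_s: 6.0
tool_pos: [641.9, -256.6, 216.3]
tcp_rot: [-180.0, 25.0, -1.4]
force: [-0.1, 2.8, 1.7]
grip_width: 49.4
gripper_force: 40.0
```

Call:
step_arm(
  increments=[
    [[0, 0, 0], [-5, 0, -1.3], 0],
    [[0, 0, 0], [-10, 0, -2.6], 0],
    [[0, 0, 0], [-15, 0, -3.9], 0],
    [[0, 0, 0], [-19.3, 0, -5.2], 0],
  ],
)

```text
time_s: 6.33
tool_pos: [626.8, -256.3, 228.9]
tcp_rot: [180.0, 24.9, -1.4]
force: [4.0, 0.4, -3.4]
grip_width: 49.2
gripper_force: 40.0
```

Call:
step_arm(
  increments=[
    [[0, 0, 0], [-8, 0, -2.1], 0],
    [[0, 0, 0], [-15, 0, -4], 0],
    [[0, 0, 0], [-22.6, 0, -6.1], 0],
    [[0, 0, 0], [-22.6, 0, -6.1], 0],
  ],
)

```text
time_s: 6.67
tool_pos: [608.0, -256.0, 244.8]
tcp_rot: [180.0, 25.0, -1.4]
force: [-0.3, -0.7, -4.2]
grip_width: 49.6
gripper_force: 40.0
```

Call:
step_arm(
  increments=[
    [[0, 0, 0], [2.6, 0, -10], 0],
    [[0, 0, 0], [5.2, 0, -19], 0],
    [[0, 0, 0], [7.8, 0, -29], 0],
    [[0, 0, 0], [11.6, 0, -43.5], 0],
    [[0, 0, 0], [14, 0, -53], 0],
    [[0, 0, 0], [14, 0, -53], 0],
  ],
)

```text
time_s: 7.17
tool_pos: [644.5, -256.7, 286.8]
tcp_rot: [180.0, 24.9, -1.4]
force: [0.1, 0.6, -5.3]
grip_width: 49.6
gripper_force: 40.0
```

Call:
step_arm(
  increments=[
    [[0, 0, 0], [-14, 0, -12], 0],
    [[0, 5, 0], [-35, 0, -31], 0],
    [[0, 10, 0], [-56, 0, -50], 0],
    [[0, 15, 0], [-77, 0, -68], 0],
    [[0, 20, 0], [-84, 0, -75], 0],
    [[0, 25, 0], [-84, 0, -75], 0],
    [[0, 25, 0], [-84, 0, -75], 0],
  ],
)

```text
time_s: 7.75
tool_pos: [598.3, -255.7, 389.7]
tcp_rot: [-180.0, -0.1, -1.5]
force: [-0.4, 0.3, -5.8]
grip_width: 49.7
gripper_force: 40.0
```

Call:
step_arm(
  increments=[
    [[0, 0, 0], [0, -15, 0], 0],
    [[0, 0, 0], [0, -40, 0], 0],
    [[0, 0, 0], [0, -70, 0], 0],
    [[0, 0, 0], [0, -102, 0], 0],
    [[0, 0, 0], [0, -134, 0], 0],
    [[0, 0, 0], [0, -166, 0], 0],
    [[0, 0, 0], [0, -198, 0], 0],
    [[0, 0, 0], [0, -230, 0], 0],
    [[0, 0, 0], [0, -262, 0], 0],
    [[0, 0, 0], [0, -290, 0], 0],
    [[0, 0, 0], [0, -305, 0], 0],
    [[0, 0, 0], [0, -310, 0], 0],
  ],
)

```text
time_s: 8.75
tool_pos: [606.4, 57.4, 388.2]
tcp_rot: [180.0, 0.3, -1.2]
force: [-0.5, 0.4, -5.4]
grip_width: 49.5
gripper_force: 40.0
```

Run:
```python
from h import *
o=snap('w3')
```

```text
8.75 [606.4  57.4 388.2] [179.97   0.33  -1.2 ] [-5.710e+00  2.851e+01  6.591e+01 -5.000e-02  8.590e+01  8.550e+01] [-0.5  0.4 -5.4] 49.53124687220656
```

View pics/w3.png

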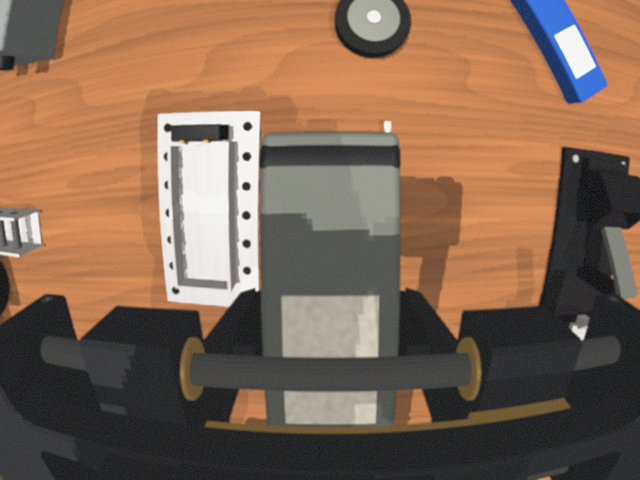

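The cradle plate's corners are at (158,113), (260,111) and (167,300) px, with the black contact block at the top (+x). The pack hangs with its contact end towards +x.

Run:
```python
from h import *
o=dict(np.load("pics/w3.npz"))
a,b,c=[wr_at(u,4,o) for u in[(158,113),(260,111),(167,300)]]
print(a,b,c,"ctr",(b+c)/2,np.linalg.norm(a-b),np.linalg.norm(a-c))
print("yaw",np.degrees(np.arctan2(*(a-c)[1::-1])),np.degrees(np.arctan2(-(a-b)[0],(a-b)[1])))
e,f,g=[wr_at(u,38,o) for u in[(169,125),(230,125),(200,125)]]; print("block far top edge",e,f)
p=[wr_at(u,30,o) for u in[(171,290),(228,290)]]; print("tray near rim",p)
for x,y,w in[(609,178,-2.5)]:
  F=lambda P:R.from_euler('z',w,degrees=True).apply(P)+[x,y,0]
  print(wr_proj(F([(105,55,4),(105,-55,4),(-105,55,4),(-105,-55,4),(-75,31,30),(-75,-31,30)]),o).round(0).tolist())
# pack: contact end top edge in tool frame given grasp (7.2 up, 1.9 out)
```

```text
[715.75215355 232.49737416   4.        ] [706.98354457 122.9999133    4.        ] [506.75110956 248.74246417   4.        ] ctr [606.86732707 185.87118873   4.        ] 109.84799697479669 209.6314369061686
yaw -4.444510928221745 -4.5785029429897985
block far top edge [699.6065896  204.92096974  38.        ] [693.82141408 144.72656439  38.        ]
tray near rim [array([531.0181344, 227.7406493,  30.       ]), array([531.53433092, 162.95457423,  30.        ])]
[[161.0, 112.0], [264.0, 106.0], [176.0, 300.0], [268.0, 305.0], [183.0, 286.0], [240.0, 289.0]]
```

Call:
step_arm(
  increments=[
    [[0, 2, 0.5], [-6, -15, 0], 0],
    [[0, 4, 1], [-14, -38, 5], 0],
    [[0, 7, 1.5], [-22, -62, 15], 0],
    [[0, 10, 2], [-30, -86, 30], 0],
    [[0, 13, 3], [-38, -108, 45], 0],
    [[0, 15, 3.3], [-44, -124, 55], 0],
    [[0, 15, 3.3], [-47, -131, 60], 0],
    [[0, 15, 3.3], [-47, -131, 60], 0],
    [[0, 15, 3.3], [-47, -131, 60], 0],
  ],
)

```text
time_s: 9.55
tool_pos: [563.5, 185.6, 329.7]
tcp_rot: [-179.6, -14.9, -4.8]
force: [0.4, -0.1, -4.4]
grip_width: 49.6
gripper_force: 40.0
```

```bash
cat > delta.py <<'E'
from h import *
o=snap('w4')
Rt=R.from_euler('xyz',o["tcp_rot"],degrees=True); Rg=R.from_euler('xyz',[180,-15,-4.5],degrees=True)
# pack pose from grasp: recorded at seated grasp
Td=R.from_euler('xyz',[180,25,-1.4],degrees=True); tg=np.array([641.9,-256.6,216.3])
Rp=R.from_euler('z',-1.4,degrees=True)*R.from_matrix(np.array([[.643,0,.766],[0,1,0],[-.766,0,.643]]).T)
mid=R.from_euler('z',-1.4,degrees=True).apply([8,0,77])+[576,-254.5,0]
off=Td.inv().apply(mid-tg); Rrel=Td.inv()*Rp
m=o["tool_pos"]+Rt.apply(off); print("mid now",m.round(1),"pack z axis",(Rt*Rrel).apply([0,0,1]).round(3))
goal=np.array([607,185.5,135.])-Rg.apply(off); print("goal",goal)
print("rv",np.degrees((Rt.inv()*Rg).as_rotvec()).round(2),"shift",Rt.inv().apply(goal-o["tool_pos"]).round(1))
c=np.array([[x,y,-67.5] for x in(15,-15) for y in(25,-25)])
print(wr_proj(o["tool_pos"]+Rt.apply(off+Rrel.apply(c)),o).round(0).tolist())
E
python3 delta.py
```

```text
9.55 [563.5 185.6 329.7] [-179.63  -14.88   -4.77] [  7.19  27.88  77.79  -3.11  59.72 103.14] [ 0.4 -0.1 -4.4] 49.591930203015046
mid now [608.4 183.3 185.6] pack z axis [-0.997  0.081  0.002]
goal [561.93872387 188.55559377 278.9477286 ]
rv [-0.3   0.12 -0.26] shift [-14.8  -2.5  48.5]
[[259.0, 135.0], [398.0, 135.0], [271.0, 153.0], [386.0, 152.0]]
```

The predicted contact-end edge at (259–398, 135) px matches the picture, so the pack hasn't slipped. I'll descend the last 50 mm.

Call:
step_arm(
  increments=[
    [[0, 0, 0], [-5, -1, 15], 0],
    [[0, 0, -0.2], [-10, -2, 32], 0],
    [[0, 0, -0.2], [-14, -2.5, 45], 0],
    [[0, 0, -0.2], [-15, -2.5, 48.5], 0],
    [[0, 0, -0.2], [-15, -2.5, 48.5], 0],
    [[0, 0, -0.2], [-15, -2.5, 48.5], 0],
    [[0, 0, -0.2], [-15, -2.5, 48.5], 0],
    [[0, 0, -0.2], [-15, -2.5, 48.5], 0],
  ],
)

```text
time_s: 10.27
tool_pos: [561.7, 189.2, 280.1]
tcp_rot: [-179.6, -15.1, -4.6]
force: [0.2, -0.7, -5.0]
grip_width: 49.8
gripper_force: 40.0
```

```bash
python3 delta.py
python3 - <<'E'
from h import *
print(ctrl.get_obs()["joint_velocities"].round(2))
a=ctrl.get_image("scene")[:,:,::-1]; b=ctrl.get_image("side")[:,:,::-1]; w=cv2.imread("pics/w4.png")
o=np.zeros((600,800,3),np.uint8)
o[:300,:400]=cv2.resize(a[190:310,330:490][:, :],(400,300)); o[:300,400:]=cv2.resize(b[215:365,140:340],(400,300))
o[300:,:400]=cv2.resize(w,(400,300)); o[300:,400:]=cv2.resize(a[200:350,150:350],(400,300))
cv2.imwrite("pics/fin.png",o)
E
```

```text
10.2667 [561.7 189.2 280.1] [-179.59  -15.1    -4.6 ] [  7.57  30.9   81.66  -3.46  52.63 103.86] [ 0.2 -0.7 -5. ] 49.84819978979052
mid now [607.1 187.1 136.2] pack z axis [-0.997  0.078 -0.002]
goal [561.93872387 188.55559377 278.9477286 ]
rv [-0.39 -0.1  -0.09] shift [-0.1  0.6  1.2]
[[259.0, 135.0], [398.0, 135.0], [271.0, 153.0], [385.0, 152.0]]
[ 0.15  0.16  0.33 -0.05 -0.16  0.06]
```

View pics/fin.png

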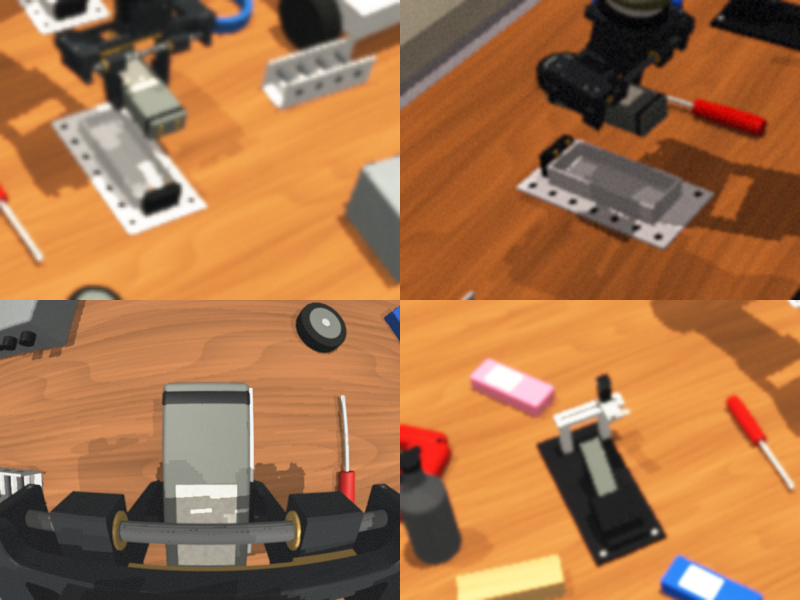

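The pack is held level over the right cradle, contact end over the contact block. The dock is empty, the lock is at its stop and the other objects haven't moved. I'll settle briefly and hand in.

Call:
step_arm(
  increments=[
    [[-0.4, 0, 0], [0, 1, 1], 0],
    [[-0.4, 0, 0], [0, 1, 1], 0],
    [[-0.4, 0, 0], [0, 1, 1], 0],
    [[-0.4, 0, 0], [0, 1, 1], 0],
    [[-0.4, 0, 0], [0, 1, 1], 0],
    [[-0.4, 0, 0], [0, 1, 1], 0],
    [[-0.4, 0, 0], [0, 1, 1], 0],
    [[-0.4, 0, 0], [0, 1, 1], 0],
  ],
)

```text
time_s: 11.08
tool_pos: [561.6, 188.4, 278.0]
tcp_rot: [180.0, -15.0, -4.6]
force: [-0.1, -0.7, -4.8]
grip_width: 49.6
gripper_force: 40.0
```

```bash
python3 -c "
from plant import ctrl
o=ctrl.get_obs(); print(o['tool_pos'],o['tcp_rot'],o['joint_velocities'].round(2)); print(ctrl.sign_off())"
```

```text
[561.62820605 188.40294671 278.01860525] [179.99112406 -14.99096312  -4.57013175] [ 0.06  0.15  0.06 -0.06 -0.03 -0.02]
the job is handed in; nothing more can be done
None
```

I pushed the lock to its end stop and drew the pack out. It is now held still and level about 90 mm above the right-hand cradle's rim, contact end over the contact block; I handed the job in at 11 s without being shown a verdict.

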